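# Mount the matching printing block on the stud plate

## Task

On the block-printing table, pick the one printing block whose flange holes line up with the studs of the sloping plate. Hook the plain edge of its flange under the yellow lip and swing it down over the studs, feeling for them sideways, until it lies fully home against the plate, then let go. Leave the other two blocks and everything else on the table where they are.

Things in the scene. Friction and masses are not known exactly. Their poses are not given: they have to be found in the camera images.
- block_a_grip (a point): Blue-inked printing block: carved dark-wood block 50 (x) by 46 (y) by 44 mm high on a flat dark steel-grey flange. This point: the middle of the wood, half-way up, 28 mm above the flange's underside. z up out of the carved face; +x towards the end of the flange that has the holes.
- block_a: its flange, 100 (x) by 104 (y) by 6 mm; block and flange weigh about 0.24 kg. Origin: centre of the flange's underside; the wood's centre is at x = -12 mm. The plain edge at x = -50 mm is the one to hook. Three 13 mm through holes at (x, y) = (24, -34), (24, 34), (38, 12) mm.
- block_b_grip (a point): Yellow-inked printing block: carved dark-wood block 50 (x) by 46 (y) by 44 mm high on a flat dark steel-grey flange. This point: the middle of the wood, half-way up, 28 mm above the flange's underside. z up out of the carved face; +x towards the end of the flange that has the holes.
- block_b: its flange, 100 (x) by 104 (y) by 6 mm; block and flange weigh about 0.24 kg. Origin: centre of the flange's underside; the wood's centre is at x = -12 mm. The plain edge at x = -50 mm is the one to hook. Three 13 mm through holes at (x, y) = (24, -34), (24, 34), (38, -12) mm.
- block_c_grip (a point): Green-inked printing block: carved dark-wood block 50 (x) by 46 (y) by 44 mm high on a flat dark steel-grey flange. This point: the middle of the wood, half-way up, 28 mm above the flange's underside. z up out of the carved face; +x towards the end of the flange that has the holes.
- block_c: its flange, 100 (x) by 104 (y) by 6 mm; block and flange weigh about 0.24 kg. Origin: centre of the flange's underside; the wood's centre is at x = -12 mm. The plain edge at x = -50 mm is the one to hook. Three 13 mm through holes at (x, y) = (24, -18), (24, 18), (38, 36) mm.
- stud_plate: fixed light aluminium plate 118 by 140 mm on a green stand, sloping 28 degrees, low edge towards the middle of the table. Origin: mid-width on its surface, 85 mm above the table. z: outward normal; +x: up the slope, y: across. A fully seated flange has its centre at x = -0.5 to 1 mm, underside on the surface, axes along the plate's.
- stand: the stand; not handled. On its plate stand three dark studs, 10 mm thick, 11 mm tall, chamfered above 9.5 mm to 8.6 mm at the tip, at plate (x, y) = (24, s - 34), (24, s + 34), (38, s + 12) mm. All three share one grey bar that is clamped at a new setting s each time, -14 to 14 mm; s is not reported: look, or feel for it. The seated flange's centre then lies at y = s. Studs and bar do not give.
- lip (a point): foot of the yellow lip's stop face, mid-width, on the plate's surface at plate x = -50.5 mm; axes as the plate's. The lip runs the plate's full width; above a slot 9.5 mm high it overhangs 7 mm to plate x = -43.5 mm; its top is 13.5 mm above the plate. A flange cannot go straight on: its plain edge goes in with the hole end raised 10 to 18 degrees, up to the stop, then swings down.
- jar_yellow: bystander: yellow pigment jar, 60 mm across, 80 mm tall, origin at its base
- jar_green: bystander: green pigment jar, 60 mm across, 80 mm tall, origin at its base
- brush: bystander: brush lying on the table
- wrench: bystander: wrench lying on the table
- spatula: bystander: spatula lying on the table
- mallet: bystander: hammer lying on the table
- cup: bystander: blue cup, 70 mm across, 80 mm tall, origin at its base
Things that resemble listed ones, but are neither listed nor needed, are in the scene too. What is shaped like the block_a but orange or red is not meant.

How it is judged:
By the outcome, as a careful person would: the job done as asked, in the order asked, and still so for the second after the job is handed in, with the robot touching nothing.
It also fails if it takes over 72 s, if anything falls off the work surface, if the arm or the gripper's body presses on something with over 40 N, if the wrist force passes 120 N, or if a joint passes its speed limit or range.

## Robot

A 6-joint arm with a two-finger parallel gripper is mounted at the origin on the work surface. World frame = base frame: x ahead of the robot, y to its left, z up, the work surface at z = 0. Lengths are in m, angles in rad, forces in N, time in s.
With the tool pointing down it reaches from about 0.225 to 0.875 m from the base axis. Payload 3.4 kg.
Tool frame: the origin (TCP) lies at the centre of the arm's flange, where the gripper is bolted on; the fingertips stand manip.tcp_to_tips ahead of it and the grasp point (between the pads) lies 155 mm ahead of it (manip.tcp_to_tips is the distance from the TCP to the fingertips, in m); z points along the fingers, y is the line along which they close (so a half turn about z gives the same grasp; the last joint's range is limited). The gripper opens to 85 mm and grips with 20 to 120 N. Pads are 22 mm wide; open, the fingers measure 114 mm over their backs; the gripper's body (76 mm by 85 mm) begins 54 mm behind the grasp point. The pads swing forward as they close: fully open they stand 13 mm farther back than shut.
Start: joints at [-1.469, 0.276, 1.505, -0, 1.361, -0.121], TCP at [0.127, -0.561, 0.405] pointing down, gripper open.
Joint ranges: [-2.89, 2.89], [-0.75, 2.08], [0.22, 2.7], [-1.18, 4.32], [0.11, 2.71], [-2.7, 2.7]. Speed limits (rad/s): [2.57, 2.57, 3.14, 3.14, 3.14, 3.14].

## Interface

Orientations are given as a unit quaternion [w, x, y, z].
In Python, from rig import sensors, imaging, manip gives the robot as it stands. The module is installed in compiled form; this text tells all that it offers.
- The arm moves only by the tool jog_arm, never from a script. Its argument "plan" is a list of rows, each an object of numbers: "dx", "dy", "dz": the shift along the tool's x, y, z in mm; "ax", "ay", "az": the turn, a rotation vector about the tool's x, y, z in units of 6 degrees (1.0 is 6 degrees); "grip": the closure, from 0 (fully open) to 1 (shut). A call has 1 to 20 rows; each row shifts and turns the commanded pose from where the row before left it, along the tool's axes as they then stand; what a row does not reach is not made up. A row lasts 1/12 s, in which the tool goes at most 41.7 mm and 7.16 degrees, less where a joint would pass 70% of its speed; a pose out of reach is approached as far as the arm can. A call is refused whole if a number of a shift passes 41.7 or a number of a turn 1, either way. A call with a gripper value outside its range is refused whole. The fingers move at their own pace and stop on an object; "grip_force" is the grip in N (left out, the last holds). Time passes only in rows, so rows that do not move let the fingers close. It gives the time, the measured TCP pose, the force, the opening and the grip force at its end, in the units of the state.
- sensors.get_state(): the state, without advancing time (a new reading comes with each control period).
- imaging.get_image(name): name is "scene" or "top" or "wrist"; returns a dict with "image" (400x640x3 uint8, red, green, blue), "K" (3x3 intrinsics, pixels), "extrinsics" (4x4, takes a point from world to camera coordinates). Camera axes: x right, y up, looking along -z (the intrinsics and any distortion apply to the point x, -y, -z); pixel columns grow to the right and rows downward; lengths in m; the calibration is good to about 2 mm. A picture is of the moment at which its call begins. There is no depth.
- manip.sign_off(): hands the job in; it is judged then, once.
The state is a dict: "clock": time; "qpos": joint angles; "qd": joint speeds; "effort": joint torques, N m; "position": TCP position; "ee_rot": TCP orientation; "contact_force": force on the tool from outside, world axes, zero at the start; "moment": the same for the moment, N m; "width": finger opening in m; "gripper_force": force on a finger pad.
Only numpy, scipy, OpenCV 4.12 (cv2) and the standard library are available. Lean on these libraries where they do the work, as an engineer would, in place of code of your own. Each camera call takes 0.05 s, during which the arm holds its last target. There are 200 camera calls.

## Working session

There is one attempt and no reset: what is moved stays moved. The work goes in short steps, Python scripts to look and compute and a tool call to move; the robot and the scene stay as the last step left them, time stands still between calls to the robot, and variables do not carry over. Pictures are saved under pics/ and viewed, at most 10 in all, crops included, and the job is handed in when it is done.

Besides the shell and the picture viewer there is one more tool, called after "Request:" as name([rows], argument=value, ...), one row to a line, values as JSON. jog_arm: Moves the arm, as the interface text tells. Its arguments: {"type":"object","properties":{"plan":{"type":"array"},"grip_force":{"type":"number"}},"required":["plan"]}

```bash
mkdir -p pics; python3 - <<'E'
from rig import sensors, imaging, manip
import cv2,pickle
print(sensors.get_state(), manip.tcp_to_tips)
for n in ["scene","top"]:
    d=imaging.get_image(n); pickle.dump(d,open(f"pics/{n}0.pkl","wb"))
    cv2.imwrite(f"pics/{n}0.png",d["image"][:,:,::-1]); print(n,d["K"].tolist(),d["extrinsics"].round(4).tolist(),d.keys())
E
```

```text
{'clock': 0.0, 'qpos': array([-1.46897573e+00,  2.76593110e-01,  1.50614259e+00, -3.43732872e-05,
        1.36069800e+00, -1.20991665e-01]), 'qd': array([-1.87644440e-04,  2.81823248e-04,  5.80810717e-05,  4.85649678e-06,
       -1.25819707e-03,  6.52648556e-04]), 'effort': array([ 4.50601483e-04, -4.16777050e+01, -2.45804822e+01, -6.64750951e-05,
        1.09242741e-02,  5.06658310e-06]), 'position': array([ 0.12703051, -0.56057018,  0.40383673]), 'ee_rot': array([-9.20642491e-04,  9.93799931e-01,  1.11179355e-01, -7.98106231e-06]), 'contact_force': array([0.45943955, 1.34588477, 1.05532003]), 'moment': array([ 0.01941017, -0.03523699, -0.01116846]), 'gripper_force': 0.0, 'width': 0.08513391749320022} 0.1734
scene [[465.261745000659, 0.0, 315.7133243188512], [0.0, 465.261745000659, 197.8205460645544], [0.0, 0.0, 1.0]] [[0.6459, 0.7631, 0.0218, -0.3429], [-0.5492, 0.4447, 0.7075, 0.2364], [0.5302, -0.4689, 0.7064, -1.7373], [0.0, 0.0, 0.0, 1.0]] dict_keys(['image', 'K', 'extrinsics'])
top [[364.675720478999, 0.0, 322.1977877563202], [0.0, 364.675720478999, 199.88482797132806], [0.0, 0.0, 1.0]] [[0.007, -0.9999, 0.0112, -0.0187], [0.9966, 0.0079, 0.0816, -0.5191], [-0.0817, 0.0106, 0.9966, -1.1108], [0.0, 0.0, 0.0, 1.0]] dict_keys(['image', 'K', 'extrinsics'])
```

```bash
ls; python3 -c "
import cv2
cv2.imwrite('pics/s0.png',cv2.imread('pics/scene0.png'))"
```

```text
pics
```

View pics/top0.png

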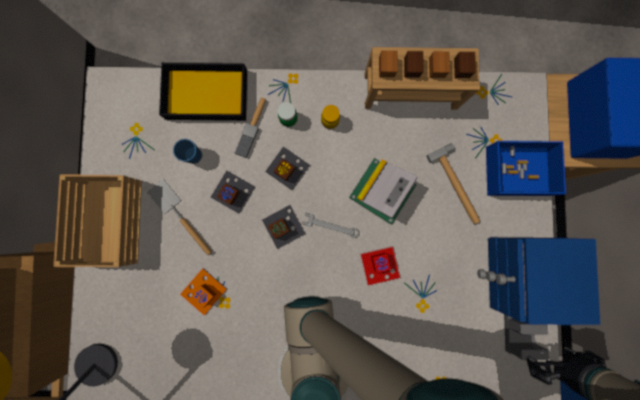

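View pics/scene0.png

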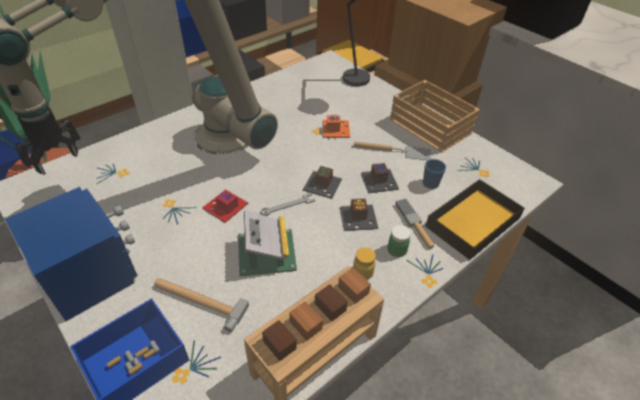

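The top view shows three dark-flanged blocks: blue-inked at about (233,190), yellow at (287,168) and green at (284,227). There are also orange (205,290) and red (380,265) decoys, and the plate is at (385,190). The studs at (24,±34),(38,+12) fit block_a's (blue) holes, because b has −12 and c has a different spacing. I'll confirm this in an enlarged crop.

```bash
python3 - <<'E'
import cv2,numpy as np
t=cv2.imread('pics/top0.png'); s=cv2.imread('pics/scene0.png')
def c(im,x,y,w,h,W,H): return cv2.resize(im[y:y+h,x:x+w],(W,H),interpolation=cv2.INTER_CUBIC)
a=np.hstack([c(t,205,165,53,50,318,300),c(t,345,150,80,50,480,300)])
b=np.hstack([c(s,355,155,53,50,318,300),c(s,230,205,80,75,320,300)]); b=np.hstack([b,np.zeros((300,798-638,3),np.uint8)])
m=np.vstack([a,b])
m=cv2.convertScaleAbs(m,alpha=1.5,beta=10)
cv2.imwrite('pics/crop1.png',m)
E
```

```text
(no output)
```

View pics/crop1.png

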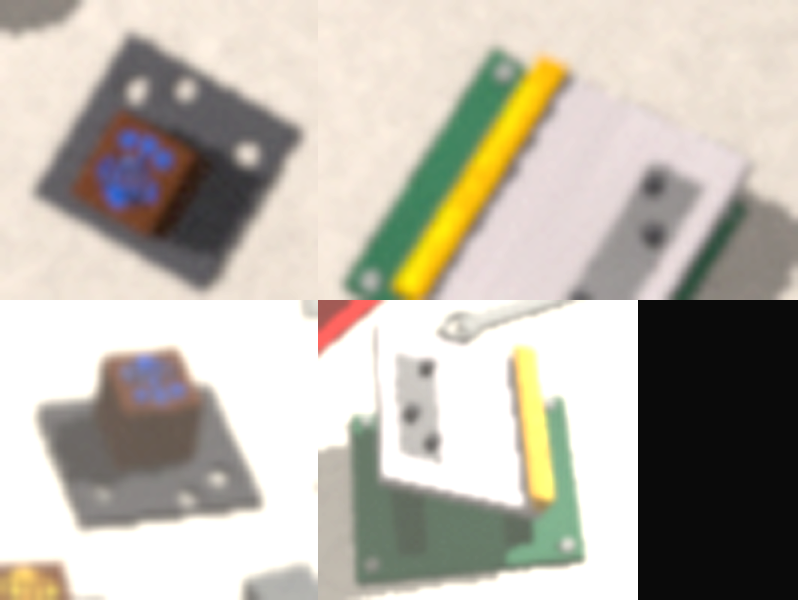

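The crop confirms blue is block_a: its holes in top px are (227.8,180.3), (236,180.3) and (246,190.5), with the middle hole nearer the +y one. The studs at (401,180.5), (401,189) and (389,199.5) show the same pattern. Next come rough fits from both views and the wrist camera geometry.

```bash
cat > h.py <<'E'
import numpy as np, pickle, cv2
from scipy.spatial.transform import Rotation as R
from scipy.optimize import least_squares
def proj(d,P):
    P=np.atleast_2d(P); E=d["extrinsics"]; c=P@E[:3,:3].T+E[:3,3]
    return np.c_[d["K"][0,0]*c[:,0]/-c[:,2]+d["K"][0,2], d["K"][1,1]*(-c[:,1])/-c[:,2]+d["K"][1,2]]
def load(n): return pickle.load(open(f"pics/{n}.pkl","rb"))
def snap(n,name):
    from rig import imaging
    d=imaging.get_image(n); pickle.dump(d,open(f"pics/{name}.pkl","wb")); cv2.imwrite(f"pics/{name}.png",d["image"][:,:,::-1]); return d
def block_T(p): # x,y,z,yaw
    return R.from_euler('z',p[3]), np.array(p[:3])
def plate_T(p,slope=28): # x,y,z,yaw ; +x up slope
    return R.from_euler('z',p[3])*R.from_euler('y',-slope,degrees=True), np.array(p[:3])
def fit(Tf,obs,p0,free_s=False):
    # obs: list of (cam, local pts, px, stud flags)
    def f(p):
        r,t=Tf(p); out=[]
        for d,L,px,st in obs:
            L=np.array(L,float).copy()
            if free_s: L[:,1]+=np.array(st)*p[4]
            out.append((proj(d,r.apply(L)+t)-np.array(px)).ravel())
        return np.concatenate(out)
    s=least_squares(f,p0,loss='soft_l1'); return s.x,s.fun
E
python3 - <<'E'
from h import *
from rig import sensors
top,sc=load("top0"),load("scene0")
m=1e-3
def tp(a,ox,oy,s,cx,cy): return [((x-cx)/s+ox,(y-cy)/s+oy) for x,y in a]
L=np.array([[50,52,6],[50,-52,6],[-50,-52,6],[-50,52,6],[24,34,6],[38,12,6],[24,-34,6]])*m
# top
px=tp([(130,37),(302,133),(205,288),(38,190),(137,92),(186,92),(247,153)],205,165,6,0,0)
L2=np.array([[50,52,6],[50,-52,6],[-50,-52,6]])*m
Ls=np.array([[-50,-52,6],[50,52,6],[50,-52,6],[24,34,6],[38,12,6],[24,-34,6]])*m
# scene: holes-> (217,480),(186,500),(102,495)
pxs=tp([(40,408),(260,508),(82,526),(217,480),(186,500),(102,495)],355,155,6,0,300)
p,f=fit(block_T,[(top,L,px,0),(sc,Ls,pxs,0)],[0.5,0.2,0,-0.5])
print("block",p.round(4),np.degrees(p[3]),f.round(1))
st=np.array([[24,34,11],[38,12,11],[24,-34,11]])*m
lipc=np.array([[-57,70,13.5],[-43.5,70,13.5]])*m
pl=np.array([[59,70,0]])*m
# top plate
a=tp([(654,183),(654,235),(583,297)],345,150,6,318,0); b=tp([(748,163)],345,150,6,318,0)
# scene: scale 4; studs (431,443)?=(24,34),(410,414)=(38,12),(425,369)=(24,-34); plate corner (382,478)=(59,70)
c=tp([(431,443),(410,414),(425,369)],230,205,4,318,300); e=tp([(382,478)],230,205,4,318,300)
p,f=fit(plate_T,[(top,st,a,[1,1,1]),(top,pl,b,[0]),(sc,st,c,[1,1,1]),(sc,pl,e,[0])],[0.5,-0.2,0.085,-0.5,0],True)
print("plate",p.round(4),np.degrees(p[3]),f.round(1))
d=snap("wrist","w0"); s=sensors.get_state(); q=s["ee_rot"]; r=R.from_quat(q[[1,2,3,0]])
E=d["extrinsics"]; C=-E[:3,:3].T@E[:3,3]
print("cam in tool",r.inv().apply(C-s["position"]).round(4),(r.inv().as_matrix()@E[:3,:3].T).round(3).tolist(),d["K"].tolist())
print(r.as_matrix().round(3).tolist())
E
```

```text
block [ 0.5449  0.2682 -0.0068 -0.5146] -29.487197501881386 [ 0.1 -1.2 -0.4 -1.  -0.5  0.5 -1.   0.4 -0.4 -0.6 -0.4 -0.9 -0.3 -0.1
 -1.4  0.2 -0.2  0.  -0.7  0.6 -0.6 -0.  -0.5  0.3 -0.9 -0.2]
plate [ 0.5465 -0.2069  0.0779 -2.1013  0.006 ] -120.39767324638701 [-0.7 -0.6 -0.2 -0.9 -0.5  0.4  0.1 -0.  -0.   0.  -0.2  0.1 -0.6 -0.1
 -0.7 -0. ]
cam in tool [ 0.0669 -0.0007  0.0306] [[0.0, 0.964, 0.265], [1.0, 0.0, -0.001], [-0.001, 0.265, -0.964]] [[318.7805289946576, 0.0, 319.9360266644983], [0.0, 318.7805289946576, 194.05900721861275], [0.0, 0.0, 1.0]]
[[0.975, 0.221, -0.0], [0.221, -0.975, 0.001], [0.0, -0.001, -1.0]]
```

The calibrated fits give rough poses of block_a at (0.545,0.268), yaw −29.5°, and the plate at (0.546,−0.207), yaw −120°. I'll fly the wrist camera over the plate first, since it is on the way.

Request:
jog_arm([
  {"az":-0.975},
  {"az":-0.975},
  {"az":-0.975},
  {"az":-0.975},
  {"az":-0.975},
  {"az":-0.975},
  {"az":-0.975},
  {"az":-0.975},
  {"dx":28.8,"dy":10.2},
  {"dx":28.8,"dy":10.2},
  {"dx":28.8,"dy":10.2},
  {"dx":28.8,"dy":10.2},
  {"dx":28.8,"dy":10.2},
  {"dx":28.8,"dy":10.2},
  {"dx":28.8,"dy":10.2},
  {"dx":28.8,"dy":10.2},
  {"dx":28.8,"dy":10.2},
  {"dx":28.8,"dy":10.2},
  {"dx":28.8,"dy":10.2},
  {"dx":28.8,"dy":10.2},
])

```text
$.plan[0]: bad value
```

Request:
jog_arm([
  {"dx":28.8,"dy":10.2},
  {"dx":28.8,"dy":10.2},
  {"dx":28.8,"dy":10.2},
  {"dx":28.8,"dy":10.2},
  {"dx":28.8,"dy":10.2},
  {"dx":28.8,"dy":10.2},
  {},
  {},
  {},
])

```text
$.plan[0]: bad value
```

```bash
python3 - <<'E'
from h import *
snap("wrist","w1")
E
```

```text
(no output)
```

View pics/w1.png

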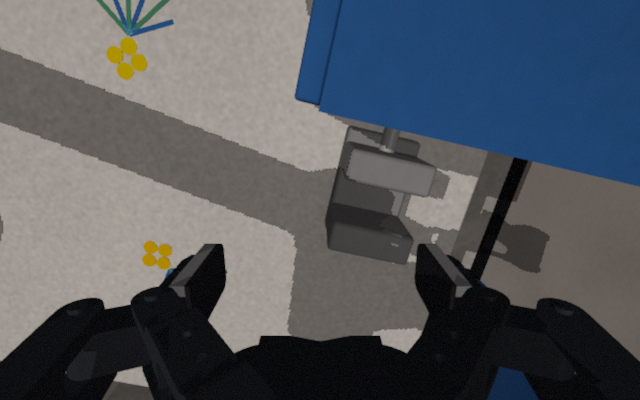

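The moves were refused, so this picture shows only the start view (blue box at the top right) and tells me nothing useful. I'll try again with every field filled in.

Request:
jog_arm([
  {"dx":0,"dy":0,"dz":0,"ax":0,"ay":0,"az":-0.97,"grip":0},
])

```text
clock: 0.28
position: [0.127, -0.5607, 0.4043]
ee_rot: [-0.0, 0.987, 0.162, 0.0]
contact_force: [0.1, 0.3, -0.4]
width: 0.0856
gripper_force: 0.0
```

Request:
jog_arm([
  {"dx":0,"dy":0,"dz":0,"ax":0,"ay":0,"az":-0.98,"grip":0},
  {"dx":0,"dy":0,"dz":0,"ax":0,"ay":0,"az":-0.98,"grip":0},
  {"dx":0,"dy":0,"dz":0,"ax":0,"ay":0,"az":-0.98,"grip":0},
  {"dx":0,"dy":0,"dz":0,"ax":0,"ay":0,"az":-0.98,"grip":0},
  {"dx":0,"dy":0,"dz":0,"ax":0,"ay":0,"az":-0.98,"grip":0},
  {"dx":0,"dy":0,"dz":0,"ax":0,"ay":0,"az":-0.98,"grip":0},
  {"dx":0,"dy":0,"dz":0,"ax":0,"ay":0,"az":-0.98,"grip":0},
  {"dx":28.8,"dy":10.2,"dz":0,"ax":0,"ay":0,"az":0,"grip":0},
  {"dx":28.8,"dy":10.2,"dz":0,"ax":0,"ay":0,"az":0,"grip":0},
  {"dx":28.8,"dy":10.2,"dz":0,"ax":0,"ay":0,"az":0,"grip":0},
  {"dx":28.8,"dy":10.2,"dz":0,"ax":0,"ay":0,"az":0,"grip":0},
  {"dx":28.8,"dy":10.2,"dz":0,"ax":0,"ay":0,"az":0,"grip":0},
  {"dx":28.8,"dy":10.2,"dz":0,"ax":0,"ay":0,"az":0,"grip":0},
  {"dx":28.8,"dy":10.2,"dz":0,"ax":0,"ay":0,"az":0,"grip":0},
  {"dx":28.8,"dy":10.2,"dz":0,"ax":0,"ay":0,"az":0,"grip":0},
  {"dx":28.8,"dy":10.2,"dz":0,"ax":0,"ay":0,"az":0,"grip":0},
  {"dx":28.8,"dy":10.2,"dz":0,"ax":0,"ay":0,"az":0,"grip":0},
  {"dx":28.8,"dy":10.2,"dz":0,"ax":0,"ay":0,"az":0,"grip":0},
  {"dx":28.8,"dy":10.2,"dz":0,"ax":0,"ay":0,"az":0,"grip":0},
])

```text
clock: 1.87
position: [0.4078, -0.3227, 0.4046]
ee_rot: [-0.0, 0.867, 0.498, -0.0]
contact_force: [-0.6, 0.0, -0.6]
width: 0.0854
gripper_force: 0.0
```

Request:
jog_arm([
  {"dx":28.8,"dy":10.2,"dz":0,"ax":0,"ay":0,"az":0,"grip":0},
  {"dx":28.8,"dy":10.2,"dz":0,"ax":0,"ay":0,"az":0,"grip":0},
  {"dx":28.8,"dy":10.2,"dz":0,"ax":0,"ay":0,"az":0,"grip":0},
  {"dx":0,"dy":0,"dz":0,"ax":0,"ay":0,"az":0,"grip":0},
  {"dx":0,"dy":0,"dz":0,"ax":0,"ay":0,"az":0,"grip":0},
  {"dx":0,"dy":0,"dz":0,"ax":0,"ay":0,"az":0,"grip":0},
])

```text
clock: 2.37
position: [0.4766, -0.2648, 0.4044]
ee_rot: [-0.0, 0.867, 0.498, -0.001]
contact_force: [-0.0, -0.6, 0.0]
width: 0.0853
gripper_force: 0.0
```

```bash
python3 - <<'E'
from h import *
d=snap("wrist","w1b")
r,t=plate_T([0.5465,-0.2069,0.0779,-2.1013])
print(proj(d,r.apply(np.array([[24,40,11],[38,18,11],[24,-28,11],[-43.5,70,13.5],[-43.5,-70,13.5],[59,70,0],[59,-70,0]])*1e-3)+t).round(0).tolist())
E
```

```text
[[406.0, 104.0], [381.0, 119.0], [324.0, 104.0], [437.0, 31.0], [276.0, 31.0], [441.0, 149.0], [274.0, 148.0]]
```

View pics/w1b.png

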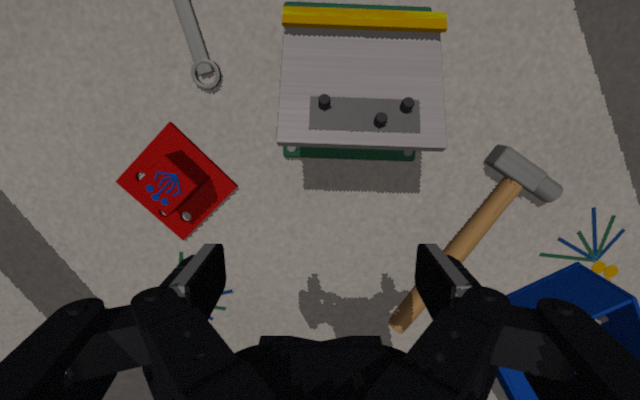

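The wrist view shows the lip at rows 10–30, studs at (408,104), (381,120) and (324,102), and plate corners at (278,148) and (444,150), all close to the prediction. I'll move nearer for a second viewpoint and refine with edge fits.

Request:
jog_arm([
  {"dx":25,"dy":10,"dz":20,"ax":0,"ay":0,"az":0,"grip":0},
  {"dx":25,"dy":10,"dz":20,"ax":0,"ay":0,"az":0,"grip":0},
  {"dx":25,"dy":10,"dz":0,"ax":0,"ay":0,"az":0,"grip":0},
  {"dx":0,"dy":0,"dz":0,"ax":0,"ay":0,"az":0,"grip":0},
  {"dx":0,"dy":0,"dz":0,"ax":0,"ay":0,"az":0,"grip":0},
  {"dx":0,"dy":0,"dz":0,"ax":0,"ay":0,"az":0,"grip":0},
])

```text
clock: 2.92
position: [0.5399, -0.216, 0.3648]
ee_rot: [0.0, 0.867, 0.498, -0.0]
contact_force: [-0.7, -0.2, 0.9]
width: 0.0852
gripper_force: 0.0
```

```bash
cat >> h.py <<'E'
from scipy.ndimage import map_coordinates, gaussian_filter
def edge_obs(d,A,B,r,t,half=8,n=40):
    """world-projected segment A-B (local): measured edge points along it; returns local pts, px, normals"""
    g=gaussian_filter(cv2.cvtColor(d["image"],cv2.COLOR_RGB2GRAY).astype(float),1.0)
    L=np.array([A+(B-A)*k for k in np.linspace(.06,.94,n)]); p=proj(d,r.apply(L)+t)
    u=p[-1]-p[0]; u/=np.linalg.norm(u); nn=np.array([-u[1],u[0]]); o=np.arange(-half,half+.1,.25)
    res=[]
    for l,q in zip(L,p):
        if not(half<q[0]<640-half and half<q[1]<400-half): continue
        s=q+o[:,None]*nn; v=map_coordinates(g,[s[:,1],s[:,0]],order=1); dv=np.abs(np.gradient(v)); k=dv.argmax()
        if dv[k]>1.0: res.append((l,s[k],nn))
    return res
def dark_blobs(d,pts,rad=9,thr=70):
    g=cv2.cvtColor(d["image"],cv2.COLOR_RGB2GRAY); out=[]
    for x,y in pts:
        x0,y0=int(x)-rad,int(y)-rad; w=g[y0:y0+2*rad+1,x0:x0+2*rad+1].astype(float)
        m=np.clip(thr-w,0,None); yy,xx=np.mgrid[y0:y0+w.shape[0],x0:x0+w.shape[1]]
        out.append(((xx*m).sum()/m.sum(),(yy*m).sum()/m.sum()))
    return np.array(out)
E
cat > plate.py <<'E'
from h import *
import sys
m=1e-3
p=np.array([0.5465,-0.2069,0.0779,-2.1013,0.006])
views=[load("w1b"),load("w2")]
segs=np.array([[[59,-70,0],[59,70,0]],[[-43.5,-70,13.5],[-43.5,70,13.5]],[[-40,70,0],[59,70,0]],[[-40,-70,0],[59,-70,0]]])*m
st=np.array([[24,34],[38,12],[24,-34]])*m
for it in range(8):
    r,t=plate_T(p); E=[(d,[edge_obs(d,a,b,r,t,half=10 if it<3 else 4) for a,b in segs]) for d in views]
    S=[]
    for d in views:
        c=np.c_[st+[0,p[4]],np.full(3,.0055)]  # mid of visible stud
        S.append(dark_blobs(d,proj(d,r.apply(c)+t)))
    def f(q):
        r,t=plate_T(q); o=[]
        for (d,es),s in zip(E,S):
            for e in es:
                if e: L,x,n=map(np.array,zip(*e)); o.append(((proj(d,r.apply(L)+t)-x)*n).sum(1)*.3)
            c=np.c_[st+[0,q[4]],np.full(3,.0055)]
            o.append(2*(proj(d,r.apply(c)+t)-s).ravel())
        return np.concatenate(o)
    s=least_squares(f,p,loss='soft_l1'); p=s.x
    if it in(0,7): print(p.round(4),np.degrees(p[3]).round(2),"s=%.1f"%(p[4]*1e3),"rms",np.sqrt((s.fun**2).mean()).round(2))
r,t=plate_T(p)
for d,es in E:
    for e in es:
        if e: L,x,n=map(np.array,zip(*e)); z=((proj(d,r.apply(L)+t)-x)*n).sum(1); print(len(e),np.median(z).round(2),z.std().round(2))
for d,s in zip(views,S): print((proj(d,r.apply(np.c_[st+[0,p[4]],np.full(3,.0055)])+t)-s).round(2).tolist(), s.round(1).tolist())
E
python3 -c "
from h import *
snap('wrist','w2')"; python3 plate.py
```

```text
[ 0.5481 -0.2092  0.0743 -2.1371  0.0049] -122.45 s=4.9 rms 1.25
[ 0.5468 -0.2094  0.0717 -2.1297  0.006 ] -122.03 s=6.0 rms 1.16
40 4.0 1.36
40 -1.74 0.37
16 1.25 0.77
40 -0.0 0.52
40 -2.25 0.42
30 -0.5 0.24
[[-1.95, 3.7], [-1.0, 3.38], [1.23, 3.69]] [[405.6, 107.1], [379.6, 121.6], [324.2, 104.5]]
[[-0.71, -0.15], [0.44, -1.04], [2.37, -0.21]] [[373.0, 205.8], [344.6, 223.1], [285.9, 203.5]]
```

```bash
python3 - <<'E'
from h import *
ims=[]
for n in ["w1b","w2"]:
    d=load(n); im=d["image"][:,:,::-1].copy(); im=cv2.resize(im,None,fx=3,fy=3,interpolation=cv2.INTER_CUBIC)
    for p,c in [([0.5465,-0.2069,0.085,-2.118,0.006],(0,0,255))]:
        r,t=plate_T(p); L=np.array([[24,40,11],[38,18,11],[24,-28,11],[24,40,0],[38,18,0],[24,-28,0],[-43.5,70,13.5],[-43.5,-70,13.5],[59,70,0],[59,-70,0]])*1e-3
        for q in proj(d,r.apply(L)+t): cv2.drawMarker(im,tuple(int(v) for v in q*3+1),c,0,12,1)
    ims.append(im[0:560,780:1380] if n=="w1b" else im[150:710,700:1300])
m=np.hstack(ims); cv2.imwrite('pics/ov.png',cv2.resize(m,(800,373),interpolation=cv2.INTER_AREA))
E
```

```text
(no output)
```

View pics/ov.png

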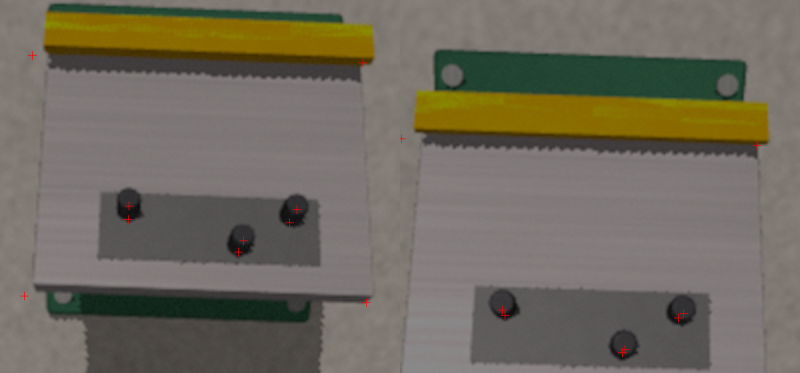

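The overlay shows the true lip front corners in view 1 at about (283.5,26) and (446.5,31), and the plate's bottom corners at (277.5,143.5) and (446,148). The shadow edge had misled the edge fit, so I'll refit using the yellow mask and these points.

```bash
cat > plate2.py <<'E'
from h import *
m=1e-3
v1,v2,top,sc=load("w1b"),load("w2"),load("top0"),load("scene0")
def lip(d):
    h=cv2.cvtColor(d["image"],cv2.COLOR_RGB2HSV); k=cv2.inRange(h,(18,150,60),(35,255,255))
    n,l,s,_=cv2.connectedComponentsWithStats(k); w=l==1+s[1:,4].argmax()
    ys,xs=np.nonzero(w); x0,x1=np.percentile(xs,[0,100]); 
    c=np.arange(x0+8,x1-8); b=[np.nonzero(w[:,int(i)])[0].max()+.5 for i in c]; a=np.polyfit(c,b,1)
    return [(x0-.5,np.polyval(a,x0)),(x1+.5,np.polyval(a,x1))]
o1=lambda P:[(x*.5+260,y*.5) for x,y in P]
o2=lambda P:[((x-400)*.5+233.3,y*.5+50) for x,y in P]
# (view, local pt, px, studflag, wx, wy)
O=[]
st=np.array([[24,34,11],[38,12,11],[24,-34,11]])
def add(d,L,px,f,w): 
    for l,p in zip(L,px): O.append((d,np.array(l)*m,p,f,w))
LE=[[-43.5,-70,9.5],[-43.5,70,9.5]]
for d in(v1,v2): print(lip(d)); add(d,LE,lip(d),0,(1,1))
add(v1,st,o1([(296,202),(243,233),(128,196)]),1,(1,1))
add(v2,st,o2([(682,309),(623,345),(503,302)]),1,(1,1))
add(v1,[[59,-70,0],[59,70,0]],o1([(35,287),(372,296)]),0,(1,1))
def f(p,full=False):
    r,t=plate_T(p); o=[]
    for d,l,px,s,w in O: o.append((proj(d,r.apply(l+[0,s*p[4],0])+t)[0]-px)*w)
    return np.concatenate(o)
s=least_squares(f,[.5465,-.2069,.08,-2.12,.002],loss='soft_l1'); p=s.x
print("free z",p.round(4),np.degrees(p[3]).round(2)); print(f(p).reshape(-1,2).round(1).tolist())
g=lambda q:f([q[0],q[1],.085,q[2],q[3]])
s=least_squares(g,[.5465,-.2069,-2.12,.002],loss='soft_l1'); q=s.x
print("z=85",q.round(4),np.degrees(q[2]).round(2)); print(g(q).reshape(-1,2).round(1).tolist())
E
python3 plate2.py
```

```text
[(np.float64(281.5), np.float64(26.038995028448525)), (np.float64(446.5), np.float64(32.44601813154067))]
[(np.float64(239.5), np.float64(115.65035656774783)), (np.float64(417.5), np.float64(121.8567575339314))]
free z [ 5.5170e-01 -2.0660e-01  8.6300e-02 -2.1318e+00  1.5000e-03] -122.14
[[0.4, -0.5], [-0.8, -0.8], [1.2, 0.9], [-0.8, 0.4], [0.5, 0.4], [-0.1, 0.1], [-0.1, 0.5], [0.4, -0.7], [0.2, -0.9], [-1.4, 0.1], [-1.5, -0.4], [2.1, 0.9]]
z=85 [ 5.5170e-01 -2.0670e-01 -2.1318e+00  1.6000e-03] -122.14
[[0.6, -0.1], [-1.2, -0.4], [1.7, 0.9], [-1.2, 0.4], [0.3, 0.5], [-0.2, 0.1], [0.1, 0.6], [0.3, -1.1], [0.3, -1.4], [-1.0, -0.4], [-1.2, -0.5], [1.6, 0.8]]
```

The plate is at (0.5517,−0.2066,0.0855), yaw −122.1°, with s≈1.5 mm. The height agrees with the text's 85 mm. Now to the block.

Request:
jog_arm([
  {"dx":26.3,"dy":-11.9,"dz":0,"ax":0,"ay":0,"az":0,"grip":0},
  {"dx":26.3,"dy":-11.9,"dz":0,"ax":0,"ay":0,"az":0,"grip":0},
  {"dx":26.3,"dy":-11.9,"dz":0,"ax":0,"ay":0,"az":0,"grip":0},
  {"dx":26.3,"dy":-11.9,"dz":0,"ax":0,"ay":0,"az":0,"grip":0},
  {"dx":26.3,"dy":-11.9,"dz":0,"ax":0,"ay":0,"az":0,"grip":0},
  {"dx":26.3,"dy":-11.9,"dz":0,"ax":0,"ay":0,"az":0,"grip":0},
  {"dx":26.3,"dy":-11.9,"dz":0,"ax":0,"ay":0,"az":0,"grip":0},
  {"dx":26.3,"dy":-11.9,"dz":0,"ax":0,"ay":0,"az":0,"grip":0},
  {"dx":26.3,"dy":-11.9,"dz":0,"ax":0,"ay":0,"az":0,"grip":0},
  {"dx":26.3,"dy":-11.9,"dz":0,"ax":0,"ay":0,"az":0,"grip":0},
  {"dx":26.3,"dy":-11.9,"dz":0,"ax":0,"ay":0,"az":0,"grip":0},
  {"dx":26.3,"dy":-11.9,"dz":0,"ax":0,"ay":0,"az":0,"grip":0},
  {"dx":26.3,"dy":-11.9,"dz":0,"ax":0,"ay":0,"az":0,"grip":0},
  {"dx":26.3,"dy":-11.9,"dz":0,"ax":0,"ay":0,"az":0,"grip":0},
  {"dx":26.3,"dy":-11.9,"dz":0,"ax":0,"ay":0,"az":0,"grip":0},
  {"dx":26.3,"dy":-11.9,"dz":0,"ax":0,"ay":0,"az":0,"grip":0},
  {"dx":0,"dy":0,"dz":0,"ax":0,"ay":0,"az":-0.945,"grip":0},
  {"dx":0,"dy":0,"dz":0,"ax":0,"ay":0,"az":-0.945,"grip":0},
  {"dx":0,"dy":0,"dz":0,"ax":0,"ay":0,"az":-0.945,"grip":0},
  {"dx":0,"dy":0,"dz":0,"ax":0,"ay":0,"az":-0.945,"grip":0},
])

```text
clock: 4.63
position: [0.5882, 0.2431, 0.3652]
ee_rot: [0.0, 0.751, 0.66, 0.0]
contact_force: [-0.1, -0.2, 0.2]
width: 0.0851
gripper_force: 0.0
```

Request:
jog_arm([
  {"dx":0,"dy":0,"dz":0,"ax":0,"ay":0,"az":-0.945,"grip":0},
  {"dx":0,"dy":0,"dz":0,"ax":0,"ay":0,"az":-0.945,"grip":0},
  {"dx":0,"dy":0,"dz":0,"ax":0,"ay":0,"az":-0.945,"grip":0},
  {"dx":0,"dy":0,"dz":0,"ax":0,"ay":0,"az":-0.945,"grip":0},
  {"dx":0,"dy":0,"dz":0,"ax":0,"ay":0,"az":-0.945,"grip":0},
  {"dx":0,"dy":0,"dz":0,"ax":0,"ay":0,"az":-0.945,"grip":0},
  {"dx":0,"dy":0,"dz":0,"ax":0,"ay":0,"az":-0.945,"grip":0},
  {"dx":0,"dy":0,"dz":0,"ax":0,"ay":0,"az":-0.945,"grip":0},
  {"dx":0,"dy":0,"dz":0,"ax":0,"ay":0,"az":-0.945,"grip":0},
  {"dx":0,"dy":0,"dz":0,"ax":0,"ay":0,"az":-0.945,"grip":0},
  {"dx":0,"dy":0,"dz":0,"ax":0,"ay":0,"az":-0.945,"grip":0},
  {"dx":0,"dy":0,"dz":0,"ax":0,"ay":0,"az":-0.945,"grip":0},
  {"dx":0,"dy":0,"dz":0,"ax":0,"ay":0,"az":0,"grip":0},
  {"dx":0,"dy":0,"dz":0,"ax":0,"ay":0,"az":0,"grip":0},
  {"dx":0,"dy":0,"dz":0,"ax":0,"ay":0,"az":0,"grip":0},
])

```text
clock: 5.88
position: [0.5882, 0.2435, 0.365]
ee_rot: [0.0, 0.256, 0.967, -0.0]
contact_force: [0.4, -0.3, -0.1]
width: 0.0855
gripper_force: 0.0
```

```bash
python3 -c "
from h import *
snap('wrist','b1')"
```

Request:
jog_arm([
  {"dx":25,"dy":0,"dz":15,"ax":0,"ay":0,"az":0,"grip":0},
  {"dx":20,"dy":0,"dz":15,"ax":0,"ay":0,"az":0,"grip":0},
  {"dx":0,"dy":0,"dz":0,"ax":0,"ay":0,"az":0,"grip":0},
  {"dx":0,"dy":0,"dz":0,"ax":0,"ay":0,"az":0,"grip":0},
  {"dx":0,"dy":0,"dz":0,"ax":0,"ay":0,"az":0,"grip":0},
])

```text
clock: 6.35
position: [0.5496, 0.2665, 0.3353]
ee_rot: [0.001, 0.255, 0.967, 0.0]
contact_force: [0.3, 0.3, 0.1]
width: 0.0851
gripper_force: 0.0
```

```bash
python3 - <<'E'
from h import *
snap('wrist','b2')
for n in("b1","b2"):
    d=load(n); r,t=block_T([.5449,.2682,0,-.5146]); L=np.array([[50,52,6],[50,-52,6],[-50,-52,6],[-50,52,6]])*1e-3
    print(proj(d,r.apply(L)+t).round(0).tolist())
a=[cv2.resize(load(n)["image"][0:300,170:470,::-1],(400,400),interpolation=cv2.INTER_CUBIC) for n in("b1","b2")]
cv2.imwrite('pics/bb.png',cv2.convertScaleAbs(np.hstack(a),alpha=1.5))
E
```

```text
[[369.0, 173.0], [270.0, 173.0], [266.0, 71.0], [373.0, 71.0]]
[[371.0, 223.0], [267.0, 223.0], [261.0, 120.0], [375.0, 120.0]]
```

View pics/bb.png

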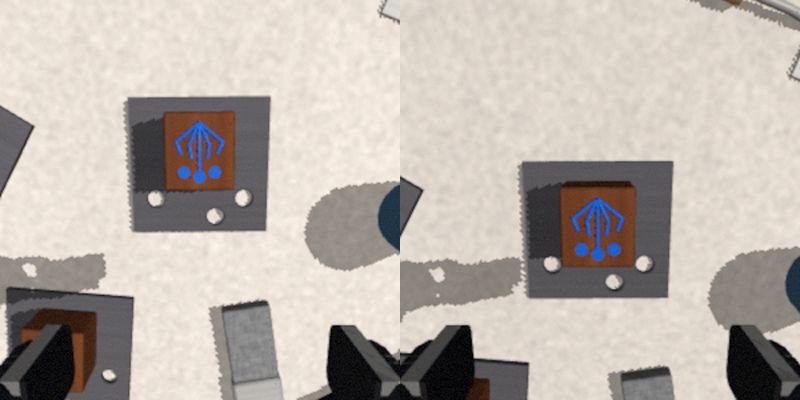

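Both views show block_a clearly: its flange spans crop (129,97)–(267,231) in view 1 and (522,162)–(668,297) in view 2, with the inked face in the middle. I'll fit the pose from both.

```bash
python3 - <<'E'
from h import *
m=1e-3
L=np.array([[-50,-52,6],[-50,52,6],[50,52,6],[50,-52,6],[24,-34,6],[24,34,6],[38,12,6],[-37,-23,50],[-37,23,50],[13,23,50],[13,-23,50]])*m
P1=[(129,97),(271,97),(267,231),(133,231),(155,198),(243,198),(215,216),(164,112),(235,111),(234,191),(164,190)]
P2=[(122,162),(273,162),(268,297),(126,297),(152,264),(244,264),(214,282),(162,187),(235,187),(235,267),(161,267)]
g=lambda P:[((x+.5)*.75+170-.5,(y+.5)*.75-.5) for x,y in P]
p,f=fit(block_T,[(load("b1"),L,g(P1),0),(load("b2"),L,g(P2),0)],[.545,.268,0,-.51])
print(p.round(4),np.degrees(p[3]).round(2)); print(f.reshape(-1,2).round(1).tolist())
p,f=fit(lambda q:block_T([q[0],q[1],0,q[2]]),[(load("b1"),L,g(P1),0),(load("b2"),L,g(P2),0)],[.545,.268,-.51])
print(p.round(4)); r,t=block_T([p[0],p[1],0,p[2]]); w=r.apply([-.012,0,0])+t; print("wood",w.round(4))
from rig import sensors
s=sensors.get_state(); T=R.from_quat(s["ee_rot"][[1,2,3,0]])
print(T.inv().apply(w+[0,0,.030+.155]-s["position"]).round(4)*1e3, "yaw block in tool",np.degrees((T.inv()*r*R.from_euler('x',180,degrees=True)).as_rotvec()).round(2))
E
```

```text
[ 0.5456  0.2675 -0.0021 -0.5181] -29.69
[[-0.6, -0.2], [-0.2, -0.2], [-1.4, 0.1], [0.7, 0.1], [0.6, 0.3], [0.2, 0.2], [-0.1, 0.1], [-0.5, -0.3], [0.3, 0.4], [-0.2, -0.4], [0.8, 0.3], [0.5, -0.7], [0.3, -0.4], [-0.8, 0.3], [2.1, 0.1], [-0.2, 0.0], [0.0, 0.2], [-0.0, 0.2], [-2.0, -0.1], [0.8, 0.0], [-0.6, 0.0], [0.1, -0.1]]
[ 0.5453  0.2677 -0.5182]
wood [0.5349 0.2736 0.    ]
[ 16.9  -1.3 150.5] yaw block in tool [-1.8000e-01  1.3000e-01 -1.7988e+02]
```

Block fit: (0.5453,0.2677), yaw −29.7°, height about −2 mm, which agrees with the table. Now I'll grasp it across the 46 mm side.

Request:
jog_arm([
  {"dx":8.5,"dy":-0.7,"dz":25,"ax":0,"ay":0,"az":0,"grip":0},
  {"dx":8.4,"dy":-0.6,"dz":25,"ax":0,"ay":0,"az":0,"grip":0},
  {"dx":0,"dy":0,"dz":25,"ax":0,"ay":0,"az":0,"grip":0},
  {"dx":0,"dy":0,"dz":25,"ax":0,"ay":0,"az":0,"grip":0},
  {"dx":0,"dy":0,"dz":25,"ax":0,"ay":0,"az":0,"grip":0},
  {"dx":0,"dy":0,"dz":15,"ax":0,"ay":0,"az":0,"grip":0},
  {"dx":0,"dy":0,"dz":10,"ax":0,"ay":0,"az":0,"grip":0},
  {"dx":0,"dy":0,"dz":0,"ax":0,"ay":0,"az":0,"grip":0},
  {"dx":0,"dy":0,"dz":0,"ax":0,"ay":0,"az":0,"grip":0},
  {"dx":0,"dy":0,"dz":0,"ax":0,"ay":0,"az":0,"grip":0},
])

```text
clock: 7.23
position: [0.5347, 0.2739, 0.186]
ee_rot: [0.001, 0.255, 0.967, 0.001]
contact_force: [0.9, -0.9, 0.5]
width: 0.0854
gripper_force: 0.0
```

Request:
jog_arm([
  {"dx":0,"dy":0,"dz":0,"ax":0,"ay":0,"az":0,"grip":0.3},
  {"dx":0,"dy":0,"dz":0,"ax":0,"ay":0,"az":0,"grip":0.5},
  {"dx":0,"dy":0,"dz":0,"ax":0,"ay":0,"az":0,"grip":0.7},
  {"dx":0,"dy":0,"dz":0,"ax":0,"ay":0,"az":0,"grip":1},
  {"dx":0,"dy":0,"dz":0,"ax":0,"ay":0,"az":0,"grip":1},
  {"dx":0,"dy":0,"dz":0,"ax":0,"ay":0,"az":0,"grip":1},
  {"dx":0,"dy":0,"dz":0,"ax":0,"ay":0,"az":0,"grip":1},
  {"dx":0,"dy":0,"dz":0,"ax":0,"ay":0,"az":0,"grip":1},
  {"dx":0,"dy":0,"dz":0,"ax":0,"ay":0,"az":0,"grip":1},
  {"dx":0,"dy":0,"dz":0,"ax":0,"ay":0,"az":0,"grip":1},
], grip_force=70)

```text
clock: 8.07
position: [0.5339, 0.2739, 0.1857]
ee_rot: [0.001, 0.255, 0.967, 0.0]
contact_force: [-0.7, 0.1, 5.5]
width: 0.045
gripper_force: 73.2
```

It's gripped (width 45 mm, 73 N). Next I'll lift, then compute the hover pose for hooking.

Request:
jog_arm([
  {"dx":0,"dy":0,"dz":-5,"ax":0,"ay":0,"az":0,"grip":1},
  {"dx":0,"dy":0,"dz":-10,"ax":0,"ay":0,"az":0,"grip":1},
  {"dx":0,"dy":0,"dz":-20,"ax":0,"ay":0,"az":0,"grip":1},
  {"dx":0,"dy":0,"dz":-25,"ax":0,"ay":0,"az":0,"grip":1},
  {"dx":0,"dy":0,"dz":-30,"ax":0,"ay":0,"az":0,"grip":1},
  {"dx":0,"dy":0,"dz":-30,"ax":0,"ay":0,"az":0,"grip":1},
  {"dx":0,"dy":0,"dz":-30,"ax":0,"ay":0,"az":0,"grip":1},
  {"dx":0,"dy":0,"dz":-30,"ax":0,"ay":0,"az":0,"grip":1},
  {"dx":0,"dy":0,"dz":-20,"ax":0,"ay":0,"az":0,"grip":1},
  {"dx":0,"dy":0,"dz":0,"ax":0,"ay":0,"az":0,"grip":1},
  {"dx":0,"dy":0,"dz":0,"ax":0,"ay":0,"az":0,"grip":1},
  {"dx":0,"dy":0,"dz":0,"ax":0,"ay":0,"az":0,"grip":1},
])

```text
clock: 9.07
position: [0.5329, 0.2735, 0.3829]
ee_rot: [-0.001, 0.255, 0.967, -0.001]
contact_force: [-0.4, 0.0, -3.8]
width: 0.0449
gripper_force: 72.3
```

```bash
cat > goal.py <<'E'
from h import *
from rig import sensors
PL=[.5517,-.2066,.0857,-2.1318]; S=.0015
TB=R.from_euler('y',180,degrees=True)      # block axes in tool: x=-tx, y=ty, z=-tz
OB=np.array([-.0130,.0002,.1857])          # block origin in tool
def state():
    s=sensors.get_state(); return R.from_quat(s["ee_rot"][[1,2,3,0]]),s["position"],s
def goal(xe,ze,y,th,PL=PL):                # mm, deg: plain bottom edge in plate frame, hole end raised th
    rp,tp=plate_T(PL); rb=rp*R.from_euler('y',-th,degrees=True)
    ob=rp.apply(np.array([xe,y,ze])*1e-3)+tp+rb.apply([.05,0,0])
    rt=rb*TB.inv(); return rt, ob-rt.apply(OB)
def where():                               # measured block in plate frame: xe,ze,y (mm), pitch/yaw/roll (deg)
    rt,pt,s=state(); rp,tp=plate_T(PL); rb=rt*TB; ob=pt+rt.apply(OB)
    e=rp.inv().apply(ob-rb.apply([.05,0,0])-tp)*1e3; a=(rp.inv()*rb).as_euler('yxz',degrees=True)
    F=rp.inv().apply(s["contact_force"]); 
    print("xe,y,ze",e.round(2),"raised",(-a[0]).round(2),"roll,yaw",a[1:].round(2),"F plate",F.round(1),"M",rp.inv().apply(s["moment"]).round(2),"w",round(s["width"],4),"t",round(s["clock"],2))
def delta(g):
    rt,pt,_=state(); print("shift mm (tool)",(rt.inv().apply(g[1]-pt)*1e3).round(1),"turn deg",np.degrees((rt.inv()*g[0]).as_rotvec()).round(2))
E
python3 - <<'E'
from goal import *
rt,pt,s=state(); print(pt,s["contact_force"].round(1),s["qpos"].round(2))
g=goal(-38,25,1.5,14); print("hover tcp",g[1].round(4)); delta(g); print(R.from_matrix(g[0].as_matrix()).as_matrix()[:,0].round(3))
E
```

```text
[0.53285413 0.27346393 0.38290443] [-0.4  0.  -3.8] [ 0.36  0.33  1.49 -0.    1.33 -0.7 ]
hover tcp [ 0.6284 -0.087   0.2527]
shift mm (tool) [-261.1 -266.2  130.4] turn deg [ 33.58 -32.26  88.12]
[ 0.395  0.629 -0.669]
```

Request:
jog_arm([
  {"dx":-18.6,"dy":-19.0,"dz":0,"ax":0,"ay":0,"az":0,"grip":1},
  {"dx":-18.6,"dy":-19.0,"dz":0,"ax":0,"ay":0,"az":0,"grip":1},
  {"dx":-18.6,"dy":-19.0,"dz":0,"ax":0,"ay":0,"az":0,"grip":1},
  {"dx":-18.6,"dy":-19.0,"dz":0,"ax":0,"ay":0,"az":0,"grip":1},
  {"dx":-18.6,"dy":-19.0,"dz":0,"ax":0,"ay":0,"az":0,"grip":1},
  {"dx":-18.6,"dy":-19.0,"dz":0,"ax":0,"ay":0,"az":0,"grip":1},
  {"dx":-18.6,"dy":-19.0,"dz":0,"ax":0,"ay":0,"az":0,"grip":1},
  {"dx":-18.6,"dy":-19.0,"dz":0,"ax":0,"ay":0,"az":0,"grip":1},
  {"dx":-18.6,"dy":-19.0,"dz":0,"ax":0,"ay":0,"az":0,"grip":1},
  {"dx":-18.6,"dy":-19.0,"dz":0,"ax":0,"ay":0,"az":0,"grip":1},
  {"dx":-18.6,"dy":-19.0,"dz":0,"ax":0,"ay":0,"az":0,"grip":1},
  {"dx":-18.6,"dy":-19.0,"dz":0,"ax":0,"ay":0,"az":0,"grip":1},
  {"dx":-18.6,"dy":-19.0,"dz":0,"ax":0,"ay":0,"az":0,"grip":1},
  {"dx":-18.6,"dy":-19.0,"dz":0,"ax":0,"ay":0,"az":0,"grip":1},
  {"dx":0,"dy":0,"dz":0,"ax":0,"ay":0,"az":0.96,"grip":1},
  {"dx":0,"dy":0,"dz":0,"ax":0,"ay":0,"az":0.96,"grip":1},
  {"dx":0,"dy":0,"dz":0,"ax":0,"ay":0,"az":0.96,"grip":1},
  {"dx":0,"dy":0,"dz":0,"ax":0,"ay":0,"az":0.96,"grip":1},
  {"dx":0,"dy":0,"dz":0,"ax":0,"ay":0,"az":0.96,"grip":1},
  {"dx":0,"dy":0,"dz":0,"ax":0,"ay":0,"az":0.96,"grip":1},
])

```text
clock: 10.73
position: [0.6285, -0.0861, 0.3814]
ee_rot: [-0.003, 0.533, 0.846, -0.001]
contact_force: [-0.4, -0.4, -2.5]
width: 0.0451
gripper_force: 72.7
```

Request:
jog_arm([
  {"dx":0,"dy":0,"dz":0,"ax":0,"ay":0,"az":0.96,"grip":1},
  {"dx":0,"dy":0,"dz":0,"ax":0,"ay":0,"az":0.96,"grip":1},
  {"dx":0,"dy":0,"dz":0,"ax":0,"ay":0,"az":0.96,"grip":1},
  {"dx":0,"dy":0,"dz":0,"ax":0,"ay":0,"az":0.96,"grip":1},
  {"dx":0,"dy":0,"dz":0,"ax":0,"ay":0,"az":0.96,"grip":1},
  {"dx":0,"dy":0,"dz":0,"ax":0,"ay":0,"az":0.96,"grip":1},
  {"dx":0,"dy":0,"dz":0,"ax":0,"ay":0,"az":0.96,"grip":1},
  {"dx":0,"dy":0,"dz":0,"ax":0,"ay":0,"az":0.96,"grip":1},
  {"dx":0,"dy":0,"dz":0,"ax":0,"ay":0,"az":0.96,"grip":1},
  {"dx":0,"dy":0,"dz":0,"ax":0,"ay":0,"az":0.96,"grip":1},
  {"dx":0,"dy":0,"dz":0,"ax":0,"ay":-1,"az":0,"grip":1},
  {"dx":0,"dy":0,"dz":0,"ax":0,"ay":-1,"az":0,"grip":1},
  {"dx":0,"dy":0,"dz":0,"ax":0,"ay":-1,"az":0,"grip":1},
  {"dx":0,"dy":0,"dz":0,"ax":0,"ay":-1,"az":0,"grip":1},
  {"dx":0,"dy":0,"dz":0,"ax":0,"ay":-1,"az":0,"grip":1},
  {"dx":0,"dy":0,"dz":0,"ax":0,"ay":-1,"az":0,"grip":1},
  {"dx":0,"dy":0,"dz":0,"ax":0,"ay":-1,"az":0,"grip":1},
  {"dx":0,"dy":0,"dz":0,"ax":0,"ay":0,"az":0,"grip":1},
  {"dx":0,"dy":0,"dz":0,"ax":0,"ay":0,"az":0,"grip":1},
  {"dx":0,"dy":0,"dz":0,"ax":0,"ay":0,"az":0,"grip":1},
])

```text
clock: 12.4
position: [0.6291, -0.0859, 0.3832]
ee_rot: [0.173, 0.815, 0.455, -0.313]
contact_force: [-0.4, -0.3, -2.6]
width: 0.0453
gripper_force: 72.6
```

```bash
python3 - <<'E'
from goal import *
where(); delta(goal(-38,15,1.5,14)); print(state()[2]["qpos"].round(2))
E
```

```text
xe,y,ze [ 21.67   1.96 140.81] raised 13.87 roll,yaw [0.1  0.47] F plate [-0.8 -0.2 -2.5] M [ 0.03  0.68 -0.01] w 0.0453 t 12.4
shift mm (tool) [ 88.5   0.2 107.8] turn deg [ 0.21 -0.13  0.43]
[-0.07  0.5   1.33 -0.64  1.69  0.53]
```

Request:
jog_arm([
  {"dx":14.7,"dy":0,"dz":18,"ax":0.03,"ay":-0.02,"az":0.07,"grip":1},
  {"dx":14.7,"dy":0,"dz":18,"ax":0,"ay":0,"az":0,"grip":1},
  {"dx":14.7,"dy":0,"dz":18,"ax":0,"ay":0,"az":0,"grip":1},
  {"dx":14.7,"dy":0,"dz":18,"ax":0,"ay":0,"az":0,"grip":1},
  {"dx":14.7,"dy":0,"dz":18,"ax":0,"ay":0,"az":0,"grip":1},
  {"dx":14.7,"dy":0,"dz":18,"ax":0,"ay":0,"az":0,"grip":1},
  {"dx":0,"dy":0,"dz":0,"ax":0,"ay":0,"az":0,"grip":1},
  {"dx":0,"dy":0,"dz":0,"ax":0,"ay":0,"az":0,"grip":1},
  {"dx":0,"dy":0,"dz":0,"ax":0,"ay":0,"az":0,"grip":1},
  {"dx":0,"dy":0,"dz":0,"ax":0,"ay":0,"az":0,"grip":1},
])

```text
clock: 13.23
position: [0.6262, -0.0925, 0.2475]
ee_rot: [0.176, 0.818, 0.451, -0.312]
contact_force: [-0.2, -0.3, -1.8]
width: 0.045
gripper_force: 72.6
```

```bash
python3 - <<'E'
from goal import *
where(); delta(goal(-38,5,1.5,14))
d=snap("wrist","h1"); sc=snap("scene","h1s")
rp,tp=plate_T(PL); rt,pt,_=state(); rb=rt*TB; ob=pt+rt.apply(OB)
A=rp.apply(np.array([[-43.5,-70,13.5],[-43.5,70,13.5],[-43.5,-70,9.5],[-43.5,70,9.5]])*1e-3)+tp
B=rb.apply(np.array([[-50,-52,6],[-50,52,6]])*1e-3)+ob
print(proj(d,A).round(0).tolist(),proj(d,B).round(0).tolist())
im=d["image"][:,:,::-1].copy()
for P,c in((A,(0,0,255)),(B,(0,255,0))):
    for q in proj(d,P): cv2.drawMarker(im,tuple(int(v) for v in q),c,0,8,1)
s=cv2.resize(sc["image"][190:300,190:320,::-1],(520,440),interpolation=cv2.INTER_CUBIC)
w=cv2.resize(im[50:330,180:460],(440,440)); m=np.hstack([w,s[:,80:440]])
cv2.imwrite("pics/h1c.png",cv2.convertScaleAbs(m,alpha=1.3)); print(m.shape)
E
```

```text
xe,y,ze [-35.26   3.55  17.74] raised 14.03 roll,yaw [ 0.31 -0.17] F plate [-0.5  0.  -1.8] M [0.04 0.73 0.01] w 0.045 t 13.23
shift mm (tool) [ 5.6 -1.1 11.7] turn deg [ 0.26  0.03 -0.23]
[[172.0, 151.0], [456.0, 150.0], [175.0, 149.0], [453.0, 147.0]] [[212.0, 171.0], [430.0, 171.0]]
(440, 800, 3)
```

View pics/h1c.png

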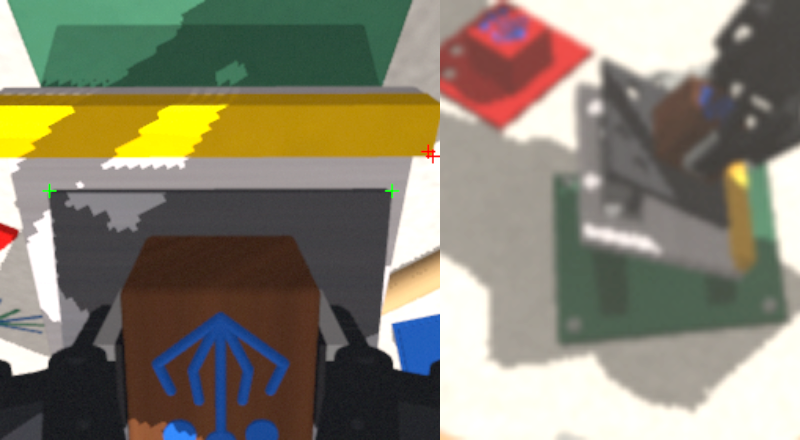

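Hover check: the flange corners match the prediction (green marks) and run parallel to the lip. The lip front edge is at row ~149, also as predicted, so the hole end clears the studs. Now I'll lower towards contact.

Request:
jog_arm([
  {"dx":2,"dy":-0.5,"dz":4,"ax":0.02,"ay":0,"az":-0.02,"grip":1},
  {"dx":2,"dy":-0.5,"dz":4,"ax":0.02,"ay":0,"az":-0.02,"grip":1},
  {"dx":1.6,"dy":0,"dz":3.7,"ax":0,"ay":0,"az":0,"grip":1},
  {"dx":0.24,"dy":0,"dz":0.97,"ax":0,"ay":0,"az":0,"grip":1},
  {"dx":0.24,"dy":0,"dz":0.97,"ax":0,"ay":0,"az":0,"grip":1},
  {"dx":0,"dy":0,"dz":0,"ax":0,"ay":0,"az":0,"grip":1},
  {"dx":0,"dy":0,"dz":0,"ax":0,"ay":0,"az":0,"grip":1},
  {"dx":0,"dy":0,"dz":0,"ax":0,"ay":0,"az":0,"grip":1},
])

```text
clock: 14.0
position: [0.6224, -0.0955, 0.2313]
ee_rot: [0.173, 0.816, 0.452, -0.315]
contact_force: [-0.4, -0.7, -3.3]
width: 0.0455
gripper_force: 72.6
```

```bash
python3 -c "
from goal import *
where()"
```

```text
xe,y,ze [-38.47   0.54   1.27] raised 14.12 roll,yaw [-0.14  0.12] F plate [-0.8  0.  -3.3] M [ 0.04  0.68 -0.02] w 0.0455 t 14.0
```

Request:
jog_arm([
  {"dx":0.12,"dy":0,"dz":0.5,"ax":0,"ay":0,"az":0,"grip":1},
  {"dx":0,"dy":0,"dz":0,"ax":0,"ay":0,"az":0,"grip":1},
  {"dx":0.12,"dy":0,"dz":0.5,"ax":0,"ay":0,"az":0,"grip":1},
  {"dx":0,"dy":0,"dz":0,"ax":0,"ay":0,"az":0,"grip":1},
  {"dx":0,"dy":0,"dz":0,"ax":0,"ay":0,"az":0,"grip":1},
])

```text
clock: 14.42
position: [0.622, -0.0959, 0.2303]
ee_rot: [0.173, 0.816, 0.452, -0.315]
contact_force: [0.3, -0.6, -2.5]
width: 0.0456
gripper_force: 72.6
```

```bash
python3 -c "
from goal import *
for _ in range(3): where()"
```

```text
xe,y,ze [-38.45   0.39   0.12] raised 14.12 roll,yaw [-0.15  0.12] F plate [-0.9  0.5 -2.4] M [0.03 0.68 0.  ] w 0.0456 t 14.42
xe,y,ze [-38.45   0.39   0.12] raised 14.12 roll,yaw [-0.15  0.12] F plate [-0.9  0.5 -2.4] M [0.03 0.68 0.  ] w 0.0456 t 14.42
xe,y,ze [-38.45   0.39   0.12] raised 14.12 roll,yaw [-0.15  0.12] F plate [-0.9  0.5 -2.4] M [0.03 0.68 0.  ] w 0.0456 t 14.42
```

Request:
jog_arm([
  {"dx":0.12,"dy":0,"dz":0.5,"ax":0,"ay":0,"az":0,"grip":1},
  {"dx":0,"dy":0,"dz":0,"ax":0,"ay":0,"az":0,"grip":1},
  {"dx":0,"dy":0,"dz":0,"ax":0,"ay":0,"az":0,"grip":1},
])

```text
clock: 14.67
position: [0.6219, -0.0961, 0.2299]
ee_rot: [0.173, 0.816, 0.452, -0.315]
contact_force: [-0.3, -0.3, -2.7]
width: 0.0451
gripper_force: 72.6
```

```bash
python3 -c "
from goal import *
where()"
```

```text
xe,y,ze [-38.44   0.38  -0.4 ] raised 14.12 roll,yaw [-0.15  0.12] F plate [-0.9 -0.1 -2.6] M [-0.    0.67 -0.03] w 0.0451 t 14.67
```

Request:
jog_arm([
  {"dx":0.12,"dy":0,"dz":0.5,"ax":0,"ay":0,"az":0,"grip":1},
  {"dx":0,"dy":0,"dz":0,"ax":0,"ay":0,"az":0,"grip":1},
  {"dx":0,"dy":0,"dz":0,"ax":0,"ay":0,"az":0,"grip":1},
])

```text
clock: 14.92
position: [0.6218, -0.0963, 0.2296]
ee_rot: [0.173, 0.816, 0.452, -0.315]
contact_force: [-0.4, 0.8, -1.1]
width: 0.0452
gripper_force: 73.1
```

Request:
jog_arm([
  {"dx":0.12,"dy":0,"dz":0.5,"ax":0,"ay":0,"az":0,"grip":1},
  {"dx":0,"dy":0,"dz":0,"ax":0,"ay":0,"az":0,"grip":1},
  {"dx":0,"dy":0,"dz":0,"ax":0,"ay":0,"az":0,"grip":1},
])

```text
clock: 15.17
position: [0.6217, -0.0964, 0.2295]
ee_rot: [0.173, 0.816, 0.452, -0.315]
contact_force: [0.9, 2.1, 1.7]
width: 0.0457
gripper_force: 73.5
```

```bash
python3 -c "
from goal import *
where()"
```

```text
xe,y,ze [-38.36   0.47  -0.83] raised 14.12 roll,yaw [-0.12  0.1 ] F plate [-1.2 -0.4  2.5] M [-0.13  0.61 -0.03] w 0.0457 t 15.17
```

Contact with the plate is felt at ze≈−0.8 (about +5 N). I'll back off slightly, then slide the plain edge under the lip.

Request:
jog_arm([
  {"dx":-0.2,"dy":0.5,"dz":-0.9,"ax":0,"ay":0,"az":0,"grip":1},
  {"dx":1.94,"dy":0.5,"dz":-0.48,"ax":0,"ay":0,"az":0,"grip":1},
  {"dx":1.94,"dy":0,"dz":-0.48,"ax":0,"ay":0,"az":0,"grip":1},
  {"dx":1.94,"dy":0,"dz":-0.48,"ax":0,"ay":0,"az":0,"grip":1},
  {"dx":0.97,"dy":0,"dz":-0.24,"ax":0,"ay":0,"az":0,"grip":1},
  {"dx":0,"dy":0,"dz":0,"ax":0,"ay":0,"az":0,"grip":1},
  {"dx":0,"dy":0,"dz":0,"ax":0,"ay":0,"az":0,"grip":1},
])

```text
clock: 15.75
position: [0.6262, -0.0914, 0.2262]
ee_rot: [0.173, 0.816, 0.452, -0.315]
contact_force: [1.3, 0.2, -2.1]
width: 0.0453
gripper_force: 72.8
```

```bash
sed -i 's/^PL=.*/PL=[.5514,-.2072,.0850,-2.1318]; S=.0015/' goal.py; python3 -c "
from goal import *
where()"
```

```text
xe,y,ze [-46.07   1.45   0.26] raised 14.1 roll,yaw [-0.14  0.13] F plate [-1.8  1.  -1.4] M [ 0.05  0.65 -0.06] w 0.0453 t 15.75
```

Request:
jog_arm([
  {"dx":0.97,"dy":0,"dz":-0.24,"ax":0,"ay":0,"az":0,"grip":1},
  {"dx":0.97,"dy":0,"dz":-0.24,"ax":0,"ay":0,"az":0,"grip":1},
  {"dx":0,"dy":0,"dz":0,"ax":0,"ay":0,"az":0,"grip":1},
  {"dx":0,"dy":0,"dz":0,"ax":0,"ay":0,"az":0,"grip":1},
])

```text
clock: 16.08
position: [0.6269, -0.0899, 0.2254]
ee_rot: [0.172, 0.816, 0.452, -0.315]
contact_force: [0.1, 0.4, -2.6]
width: 0.045
gripper_force: 72.8
```

Request:
jog_arm([
  {"dx":0.48,"dy":0,"dz":-0.12,"ax":0,"ay":0,"az":0,"grip":1},
  {"dx":0,"dy":0,"dz":0,"ax":0,"ay":0,"az":0,"grip":1},
  {"dx":0,"dy":0,"dz":0,"ax":0,"ay":0,"az":0,"grip":1},
])

```text
clock: 16.33
position: [0.6271, -0.0896, 0.2252]
ee_rot: [0.172, 0.816, 0.452, -0.315]
contact_force: [-0.4, -0.5, -2.7]
width: 0.0454
gripper_force: 72.8
```

```bash
python3 -c "
from goal import *
where()"
```

```text
xe,y,ze [-48.25   1.23   0.32] raised 14.12 roll,yaw [-0.16  0.12] F plate [-0.7 -0.1 -2.7] M [0.02 0.67 0.02] w 0.0454 t 16.33
```

Request:
jog_arm([
  {"dx":0.48,"dy":0,"dz":-0.12,"ax":0,"ay":0,"az":0,"grip":1},
  {"dx":0,"dy":0,"dz":0,"ax":0,"ay":0,"az":0,"grip":1},
  {"dx":0.48,"dy":0,"dz":-0.12,"ax":0,"ay":0,"az":0,"grip":1},
  {"dx":0,"dy":0,"dz":0,"ax":0,"ay":0,"az":0,"grip":1},
  {"dx":0,"dy":0,"dz":0,"ax":0,"ay":0,"az":0,"grip":1},
])

```text
clock: 16.75
position: [0.6276, -0.0889, 0.2247]
ee_rot: [0.173, 0.816, 0.452, -0.315]
contact_force: [1.0, 0.2, -3.0]
width: 0.0453
gripper_force: 72.8
```

Request:
jog_arm([
  {"dx":0.48,"dy":0,"dz":-0.12,"ax":0,"ay":0,"az":0,"grip":1},
  {"dx":0,"dy":0,"dz":0,"ax":0,"ay":0,"az":0,"grip":1},
  {"dx":0,"dy":0,"dz":0,"ax":0,"ay":0,"az":0,"grip":1},
])

```text
clock: 17.0
position: [0.6278, -0.0886, 0.2246]
ee_rot: [0.173, 0.816, 0.452, -0.315]
contact_force: [-0.7, -0.7, -3.4]
width: 0.0452
gripper_force: 72.7
```

```bash
python3 -c "
from goal import *
where()"
```

```text
xe,y,ze [-49.49   1.28   0.36] raised 14.15 roll,yaw [-0.16  0.12] F plate [-0.7 -0.2 -3.5] M [-0.01  0.54  0.01] w 0.0452 t 17.0
```

Request:
jog_arm([
  {"dx":0.48,"dy":0,"dz":-0.12,"ax":0,"ay":0,"az":0,"grip":1},
  {"dx":0,"dy":0,"dz":0,"ax":0,"ay":0,"az":0,"grip":1},
  {"dx":0,"dy":0,"dz":0,"ax":0,"ay":0,"az":0,"grip":1},
])

```text
clock: 17.25
position: [0.6279, -0.0884, 0.2245]
ee_rot: [0.173, 0.816, 0.452, -0.316]
contact_force: [-0.7, -0.9, -2.3]
width: 0.045
gripper_force: 72.6
```

```bash
python3 -c "
from goal import *
where()"
```

```text
xe,y,ze [-49.61   1.28   0.41] raised 14.19 roll,yaw [-0.16  0.11] F plate [-0.1 -0.1 -2.6] M [-0.02  0.18 -0.18] w 0.045 t 17.25
```

Request:
jog_arm([
  {"dx":0.48,"dy":0,"dz":-0.12,"ax":0,"ay":0,"az":0,"grip":1},
  {"dx":0,"dy":0,"dz":0,"ax":0,"ay":0,"az":0,"grip":1},
  {"dx":0,"dy":0,"dz":0,"ax":0,"ay":0,"az":0,"grip":1},
])

```text
clock: 17.5
position: [0.628, -0.0882, 0.2244]
ee_rot: [0.173, 0.816, 0.452, -0.316]
contact_force: [-2.1, -3.7, -1.4]
width: 0.0451
gripper_force: 72.5
```

```bash
python3 -c "
from goal import *
where()"
```

```text
xe,y,ze [-49.72   1.24   0.42] raised 14.23 roll,yaw [-0.17  0.1 ] F plate [ 3.1  0.2 -3.2] M [ 0.01 -0.24 -0.16] w 0.0451 t 17.5
```

The stop is felt (Fx +4 N, and the moment drops), so the flange is hooked. I'll back off 0.8 mm and begin swinging about the plain edge.

Request:
jog_arm([
  {"dx":-0.8,"dy":0.3,"dz":0.2,"ax":0,"ay":0,"az":0,"grip":1},
  {"dx":-3.24,"dy":0,"dz":0.67,"ax":0,"ay":0.167,"az":0,"grip":1},
  {"dx":-3.24,"dy":0,"dz":0.67,"ax":0,"ay":0.167,"az":0,"grip":1},
  {"dx":-3.24,"dy":0,"dz":0.67,"ax":0,"ay":0.167,"az":0,"grip":1},
  {"dx":-3.24,"dy":0,"dz":0.67,"ax":0,"ay":0.167,"az":0,"grip":1},
  {"dx":0,"dy":0,"dz":0,"ax":0,"ay":0,"az":0,"grip":1},
  {"dx":0,"dy":0,"dz":0,"ax":0,"ay":0,"az":0,"grip":1},
])

```text
clock: 18.08
position: [0.6222, -0.0985, 0.2312]
ee_rot: [0.157, 0.827, 0.458, -0.286]
contact_force: [-1.5, -1.2, -0.7]
width: 0.0452
gripper_force: 72.5
```

```bash
python3 -c "
from goal import *
where()"
```

```text
xe,y,ze [-49.99   1.93   0.67] raised 10.02 roll,yaw [-0.1   0.08] F plate [ 1.3 -0.7 -1.4] M [-0.    0.26 -0.06] w 0.0452 t 18.08
```

Request:
jog_arm([
  {"dx":-3.24,"dy":0,"dz":0.67,"ax":0,"ay":0.167,"az":0,"grip":1},
  {"dx":0,"dy":0,"dz":0,"ax":0,"ay":0,"az":0,"grip":1},
  {"dx":0,"dy":0,"dz":0,"ax":0,"ay":0,"az":0,"grip":1},
])

```text
clock: 18.33
position: [0.6207, -0.1009, 0.2325]
ee_rot: [0.153, 0.829, 0.459, -0.279]
contact_force: [-0.0, -1.3, -0.3]
width: 0.0455
gripper_force: 72.6
```

```bash
python3 -c "
from goal import *
where()"
```

```text
xe,y,ze [-50.06   2.01   0.61] raised 9.06 roll,yaw [-0.1  0.1] F plate [ 0.8  0.7 -0.8] M [ 0.08  0.2  -0.06] w 0.0455 t 18.33
```

Request:
jog_arm([
  {"dx":-1.9,"dy":-0.4,"dz":0.33,"ax":0,"ay":0.083,"az":0,"grip":1},
  {"dx":0,"dy":0,"dz":0,"ax":0,"ay":0,"az":0,"grip":1},
  {"dx":-1.62,"dy":0,"dz":0.33,"ax":0,"ay":0.083,"az":0,"grip":1},
  {"dx":0,"dy":0,"dz":0,"ax":0,"ay":0,"az":0,"grip":1},
  {"dx":0,"dy":0,"dz":0,"ax":0,"ay":0,"az":0,"grip":1},
])

```text
clock: 18.75
position: [0.6185, -0.1032, 0.2337]
ee_rot: [0.148, 0.832, 0.461, -0.272]
contact_force: [0.1, 0.4, -1.9]
width: 0.045
gripper_force: 72.7
```

```bash
python3 -c "
from goal import *
where()"
```

```text
xe,y,ze [-50.03   1.08   0.38] raised 8.06 roll,yaw [-0.17  0.12] F plate [-1.2 -0.1 -1.5] M [ 0.02  0.63 -0.03] w 0.045 t 18.75
```

Request:
jog_arm([
  {"dx":-1.62,"dy":0,"dz":0.33,"ax":0,"ay":0.083,"az":0,"grip":1},
  {"dx":0,"dy":0,"dz":0,"ax":0,"ay":0,"az":0,"grip":1},
  {"dx":-1.62,"dy":0,"dz":0.33,"ax":0,"ay":0.083,"az":0,"grip":1},
  {"dx":0,"dy":0,"dz":0,"ax":0,"ay":0,"az":0,"grip":1},
  {"dx":0,"dy":0,"dz":0,"ax":0,"ay":0,"az":0,"grip":1},
])

```text
clock: 19.17
position: [0.6168, -0.106, 0.2353]
ee_rot: [0.144, 0.834, 0.462, -0.265]
contact_force: [-0.1, -0.0, -3.9]
width: 0.0453
gripper_force: 72.7
```

```bash
python3 -c "
from goal import *
where()"
```

```text
xe,y,ze [-49.58   1.12   0.42] raised 7.1 roll,yaw [-0.16  0.11] F plate [-1.8 -0.  -3.4] M [-0.05  0.62  0.  ] w 0.0453 t 19.17
```

At 7° the flange is below the stud tips with no resistance, so the holes are over the studs. I'll continue.

Request:
jog_arm([
  {"dx":-1.55,"dy":0,"dz":0.33,"ax":0,"ay":0.083,"az":0,"grip":1},
  {"dx":0,"dy":0,"dz":0,"ax":0,"ay":0,"az":0,"grip":1},
  {"dx":-1.55,"dy":0,"dz":0.33,"ax":0,"ay":0.083,"az":0,"grip":1},
  {"dx":0,"dy":0,"dz":0,"ax":0,"ay":0,"az":0,"grip":1},
  {"dx":0,"dy":0,"dz":0,"ax":0,"ay":0,"az":0,"grip":1},
])

```text
clock: 19.58
position: [0.6152, -0.1085, 0.2367]
ee_rot: [0.141, 0.836, 0.463, -0.257]
contact_force: [0.4, 0.2, -3.0]
width: 0.0453
gripper_force: 72.7
```

```bash
python3 -c "
from goal import *
where()"
```

```text
xe,y,ze [-49.55   1.24   0.49] raised 6.11 roll,yaw [-0.15  0.1 ] F plate [-1.8  0.3 -2.5] M [-0.02  0.54  0.01] w 0.0453 t 19.58
```

Request:
jog_arm([
  {"dx":-1.6,"dy":0,"dz":0.33,"ax":0,"ay":0.083,"az":0,"grip":1},
  {"dx":0,"dy":0,"dz":0,"ax":0,"ay":0,"az":0,"grip":1},
  {"dx":-1.6,"dy":0,"dz":0.33,"ax":0,"ay":0.083,"az":0,"grip":1},
  {"dx":0,"dy":0,"dz":0,"ax":0,"ay":0,"az":0,"grip":1},
  {"dx":0,"dy":0,"dz":0,"ax":0,"ay":0,"az":0,"grip":1},
])

```text
clock: 20.0
position: [0.6136, -0.1111, 0.2379]
ee_rot: [0.137, 0.839, 0.464, -0.25]
contact_force: [0.0, -0.0, -2.7]
width: 0.0451
gripper_force: 72.7
```

```bash
python3 -c "
from goal import *
where()"
```

```text
xe,y,ze [-49.52   1.25   0.49] raised 5.12 roll,yaw [-0.15  0.1 ] F plate [-1.3  0.  -2.4] M [ 0.01  0.53 -0.01] w 0.0451 t 20.0
```

Request:
jog_arm([
  {"dx":-1.5,"dy":0,"dz":0.33,"ax":0,"ay":0.083,"az":0,"grip":1},
  {"dx":0,"dy":0,"dz":0,"ax":0,"ay":0,"az":0,"grip":1},
  {"dx":-1.5,"dy":0,"dz":0.33,"ax":0,"ay":0.083,"az":0,"grip":1},
  {"dx":0,"dy":0,"dz":0,"ax":0,"ay":0,"az":0,"grip":1},
  {"dx":-1.5,"dy":0,"dz":0.33,"ax":0,"ay":0.083,"az":0,"grip":1},
  {"dx":0,"dy":0,"dz":0,"ax":0,"ay":0,"az":0,"grip":1},
  {"dx":0,"dy":0,"dz":0,"ax":0,"ay":0,"az":0,"grip":1},
])

```text
clock: 20.58
position: [0.6113, -0.1148, 0.2395]
ee_rot: [0.131, 0.842, 0.466, -0.239]
contact_force: [-0.1, -0.7, -2.8]
width: 0.0454
gripper_force: 72.7
```

```bash
python3 -c "
from goal import *
where()"
```

```text
xe,y,ze [-49.86   1.25   0.44] raised 3.63 roll,yaw [-0.15  0.1 ] F plate [-0.7  0.3 -2.8] M [-0.01  0.56 -0.03] w 0.0454 t 20.58
```

Request:
jog_arm([
  {"dx":-1.55,"dy":0,"dz":0.4,"ax":0,"ay":0.083,"az":0,"grip":1},
  {"dx":0,"dy":0,"dz":0,"ax":0,"ay":0,"az":0,"grip":1},
  {"dx":-1.55,"dy":0,"dz":0.4,"ax":0,"ay":0.083,"az":0,"grip":1},
  {"dx":0,"dy":0,"dz":0,"ax":0,"ay":0,"az":0,"grip":1},
  {"dx":0,"dy":0,"dz":0,"ax":0,"ay":0,"az":0,"grip":1},
])

```text
clock: 21.0
position: [0.6097, -0.1174, 0.2405]
ee_rot: [0.127, 0.844, 0.467, -0.232]
contact_force: [-0.5, 0.1, -3.1]
width: 0.0454
gripper_force: 72.7
```

```bash
python3 -c "
from goal import *
where()"
```

```text
xe,y,ze [-49.95   1.29   0.35] raised 2.63 roll,yaw [-0.14  0.1 ] F plate [-1.3 -0.5 -2.9] M [ 0.06  0.47 -0.  ] w 0.0454 t 21.0
```

Request:
jog_arm([
  {"dx":-1.6,"dy":0,"dz":0.4,"ax":0,"ay":0.083,"az":0,"grip":1},
  {"dx":0,"dy":0,"dz":0,"ax":0,"ay":0,"az":0,"grip":1},
  {"dx":-1.6,"dy":0,"dz":0.4,"ax":0,"ay":0.083,"az":0,"grip":1},
  {"dx":0,"dy":0,"dz":0,"ax":0,"ay":0,"az":0,"grip":1},
  {"dx":-1.6,"dy":0,"dz":0.35,"ax":0,"ay":0.083,"az":0,"grip":1},
  {"dx":0,"dy":0,"dz":0,"ax":0,"ay":0,"az":0,"grip":1},
  {"dx":0,"dy":0,"dz":0,"ax":0,"ay":0,"az":0,"grip":1},
])

```text
clock: 21.58
position: [0.6073, -0.1214, 0.242]
ee_rot: [0.12, 0.847, 0.469, -0.221]
contact_force: [-0.2, 1.0, -1.1]
width: 0.0452
gripper_force: 72.9
```

```bash
python3 -c "
from goal import *
where()"
```

```text
xe,y,ze [-50.05   1.34   0.29] raised 1.13 roll,yaw [-0.13  0.1 ] F plate [-1.2 -0.7 -0.7] M [ 0.08  0.5  -0.02] w 0.0452 t 21.58
```

Request:
jog_arm([
  {"dx":-1.6,"dy":0,"dz":0.4,"ax":0,"ay":0.083,"az":0,"grip":1},
  {"dx":0,"dy":0,"dz":0,"ax":0,"ay":0,"az":0,"grip":1},
  {"dx":-1.3,"dy":0,"dz":0.3,"ax":0,"ay":0.066,"az":0,"grip":1},
  {"dx":0,"dy":0,"dz":0,"ax":0,"ay":0,"az":0,"grip":1},
  {"dx":0,"dy":0,"dz":0,"ax":0,"ay":0,"az":0,"grip":1},
])

```text
clock: 22.0
position: [0.6058, -0.1237, 0.2428]
ee_rot: [0.117, 0.849, 0.47, -0.214]
contact_force: [1.2, 2.2, 0.7]
width: 0.0454
gripper_force: 73.1
```

```bash
python3 -c "
from goal import *
where()"
```

```text
xe,y,ze [-50.14   1.39   0.27] raised 0.23 roll,yaw [-0.12  0.1 ] F plate [-1.9 -0.2  1.8] M [ 0.13  0.55 -0.  ] w 0.0454 t 22.0
```

Contact is building (about +4.5 N normal) at nearly 0°. I'll press a bit more to confirm it is flush.

Request:
jog_arm([
  {"dx":0,"dy":0,"dz":0.5,"ax":0,"ay":0,"az":0,"grip":1},
  {"dx":0,"dy":0,"dz":0,"ax":0,"ay":0,"az":0,"grip":1},
  {"dx":0,"dy":0,"dz":0.5,"ax":0,"ay":0,"az":0,"grip":1},
  {"dx":0,"dy":0,"dz":0,"ax":0,"ay":0,"az":0,"grip":1},
  {"dx":0,"dy":0,"dz":0,"ax":0,"ay":0,"az":0,"grip":1},
])

```text
clock: 22.42
position: [0.6057, -0.1237, 0.2427]
ee_rot: [0.117, 0.848, 0.47, -0.214]
contact_force: [-0.1, 4.5, 6.4]
width: 0.0451
gripper_force: 73.9
```

```bash
python3 -c "
from goal import *
where()"
```

```text
xe,y,ze [-50.11   1.41   0.19] raised 0.23 roll,yaw [-0.08  0.1 ] F plate [-0.3 -2.4  7.4] M [-0.    0.48  0.05] w 0.0451 t 22.42
```

Request:
jog_arm([
  {"dx":-1.6,"dy":0,"dz":0.5,"ax":0,"ay":0.083,"az":0,"grip":1},
  {"dx":0,"dy":0,"dz":0,"ax":0,"ay":0,"az":0,"grip":1},
  {"dx":0,"dy":0,"dz":0,"ax":0,"ay":0,"az":0,"grip":1},
])

```text
clock: 22.67
position: [0.605, -0.1247, 0.2434]
ee_rot: [0.115, 0.849, 0.47, -0.21]
contact_force: [1.2, 7.9, 7.9]
width: 0.0451
gripper_force: 74.0
```

```bash
python3 -c "
from goal import *
where(); snap('wrist','s1'); snap('scene','s1s')"
```

```text
xe,y,ze [-50.43   1.44   0.52] raised -0.29 roll,yaw [-0.06  0.08] F plate [-2.8 -3.2 10.4] M [-0.07 -0.02 -0.08] w 0.0451 t 22.67
```

It is flush: the normal force rises without motion and the tilt is ~0°. I'll relieve the push and release.

Request:
jog_arm([
  {"dx":0,"dy":0,"dz":-0.6,"ax":0,"ay":0,"az":0,"grip":1},
  {"dx":0,"dy":0,"dz":0,"ax":0,"ay":0,"az":0,"grip":1},
  {"dx":0,"dy":0,"dz":0,"ax":0,"ay":0,"az":0,"grip":0.4},
  {"dx":0,"dy":0,"dz":0,"ax":0,"ay":0,"az":0,"grip":0.2},
  {"dx":0,"dy":0,"dz":0,"ax":0,"ay":0,"az":0,"grip":0},
  {"dx":0,"dy":0,"dz":0,"ax":0,"ay":0,"az":0,"grip":0},
  {"dx":0,"dy":0,"dz":0,"ax":0,"ay":0,"az":0,"grip":0},
  {"dx":0,"dy":0,"dz":0,"ax":0,"ay":0,"az":0,"grip":0},
  {"dx":0,"dy":0,"dz":0,"ax":0,"ay":0,"az":0,"grip":0},
])

```text
clock: 23.52
position: [0.6047, -0.1254, 0.2423]
ee_rot: [0.115, 0.849, 0.47, -0.211]
contact_force: [-1.0, 0.0, -0.1]
width: 0.0854
gripper_force: 0.0
```

Request:
jog_arm([
  {"dx":0,"dy":0,"dz":-5,"ax":0,"ay":0,"az":0,"grip":0},
  {"dx":0,"dy":0,"dz":-10,"ax":0,"ay":0,"az":0,"grip":0},
  {"dx":0,"dy":0,"dz":-20,"ax":0,"ay":0,"az":0,"grip":0},
  {"dx":0,"dy":0,"dz":-20,"ax":0,"ay":0,"az":0,"grip":0},
  {"dx":0,"dy":0,"dz":-20,"ax":0,"ay":0,"az":0,"grip":0},
  {"dx":-5,"dy":0,"dz":-20,"ax":0,"ay":0,"az":0,"grip":0},
  {"dx":-10,"dy":0,"dz":-20,"ax":0,"ay":0,"az":0,"grip":0},
  {"dx":-15,"dy":0,"dz":-20,"ax":0,"ay":0,"az":0,"grip":0},
  {"dx":0,"dy":0,"dz":0,"ax":0,"ay":0,"az":0,"grip":0},
  {"dx":0,"dy":0,"dz":0,"ax":0,"ay":0,"az":0,"grip":0},
  {"dx":0,"dy":0,"dz":0,"ax":0,"ay":0,"az":0,"grip":0},
])

```text
clock: 24.43
position: [0.6243, -0.0944, 0.376]
ee_rot: [0.115, 0.849, 0.47, -0.21]
contact_force: [0.7, -0.2, -1.3]
width: 0.0852
gripper_force: 0.0
```

```bash
python3 - <<'E'
from goal import *
where(); d=snap('wrist','e1'); sc=snap('scene','e1s')
rp,tp=plate_T(PL); L=np.array([[-50,-52,6],[-50,52,6],[50,52,6],[50,-52,6],[24,34,11],[38,12,11],[24,-34,11]])*1e-3
q=proj(d,rp.apply(L+[0,S,0])+tp); print(q.round(0).tolist())
im=d["image"][:,:,::-1].copy()
x0,y0=np.clip(q.min(0)-40,0,None).astype(int); x1,y1=(q.max(0)+40).astype(int); w=im[y0:y1,x0:x1]
w=cv2.resize(w,(400,int(400*w.shape[0]/w.shape[1])))[:440]; s=cv2.resize(sc["image"][190:300,220:320,::-1],(400,440),interpolation=cv2.INTER_CUBIC)
w=cv2.copyMakeBorder(w,0,440-w.shape[0],0,0,cv2.BORDER_CONSTANT); cv2.imwrite("pics/e1c.png",cv2.convertScaleAbs(np.hstack([w,s]),alpha=1.4))
E
```

```text
xe,y,ze [-19.91   1.32 134.48] raised -0.29 roll,yaw [-0.15  0.13] F plate [-0.8  0.7 -1.1] M [0.01 0.23 0.01] w 0.0852 t 24.43
[[261.0, 107.0], [382.0, 107.0], [376.0, 217.0], [266.0, 217.0], [359.0, 192.0], [334.0, 207.0], [283.0, 192.0]]
```

View pics/e1c.png

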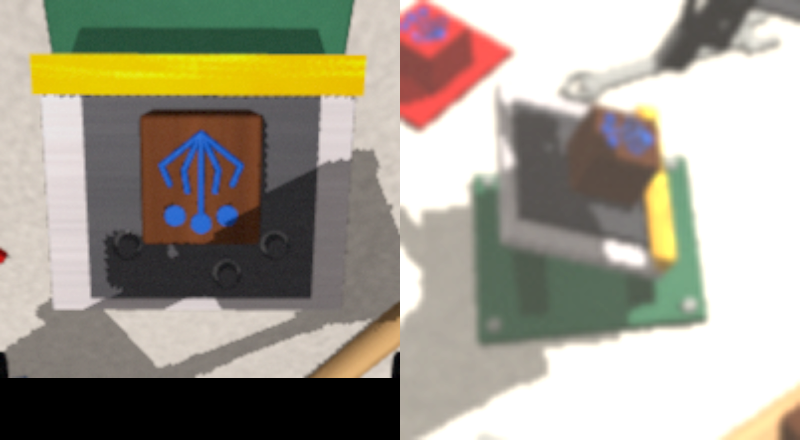

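The flange lies flat with its plain edge under the yellow lip. A stud shows in each hole, at crop (128,245), (275,245) and (227,272), and the gripper is clear. Handing in.

```bash
python3 -c "
from rig import manip
print(manip.sign_off())"
```

```text
the job is handed in; nothing more can be done
None
```

The blue-inked block (block_a) is hooked under the yellow lip and lies flat on the plate with a stud in each of its three holes; it is released and the job was handed in at about 24 s, though sign-off returned no verdict.

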